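Clip the fly box onto the bench snap hook

TASK

Pick up the orange fly box by its metal bail and press the bail's crossbar down on the red sprung gate of the brass snap hook, close behind the hook's nose, until the bar slips past the gate and the gate snaps shut over it. Feel for the hook (its height on the post is set by hand and not known exactly) and press gently, never with more than about 12 N. Then let go, leaving the box hanging upright and still from the hook, with the other things on the bench left alone.

Things in the scene. Friction and masses are not known exactly. Their poses are not given: they have to be found in the camera images.
- fly_box: Orange hard plastic fly box, 34 mm (x) by 84 mm (y) by 70 mm high, black band and latches, 0.14 to 0.28 kg, standing upright, a rigid aluminium bail on its top. Origin: centre of its underside, z up.
- bail_bar (a point): Centre of the bail's round crossbar (along y, 6 mm thick), 144 mm above the box's underside, 74 mm above its top; axes of the box. Two upright flat legs carry its ends: 5 mm thick in y, 10 mm wide in x, outer faces 50 mm apart, 40 mm free between them. Pinch the legs across y from above, just below the bar: the hook then has room between the fingers.
- hook_stand: Fixed stand: dark base plate 130 by 100 by 12 mm, steel post 18 mm thick. Origin: on the table at the post's foot. Its -x axis is the way in which arm and hook reach out. A clamp on the post holds the arm, a steel leaf 220 mm up; under load the arm is sprung and damped: the hook sinks by a fraction of a mm per newton and comes back.
- hook_seat (a point): Nominal place of the bar's centre at the bottom of the hook's bend: 110 mm from the post, 200 mm up. It is a mark fixed to the stand: the clamp is set by hand, so the true hook is up to 10 mm higher or lower, to be found by touch; x and y are right. Axes of the stand (x to the post, y across the hook, z up); the hook lies in its x-z plane, mouth up.
- gate_tip (a point): Nominal middle of the shut gate's free end: 10 mm to -x of hook_seat and 22 mm up (the same 10 mm of doubt in height). Also fixed to the stand. The bail must come over the nose from the -x side, bar along y, with the hook reaching through it, then down on the gate with the bar's centre 4 to 9 mm from the nose's inner face; farther back it jams.
- hook_nose (a point): Nominal top of the hook's nose, 29 mm above hook_seat (same doubt in height; fixed to the stand), 16.5 mm to its -x. The hook is 7 mm round brass bar: nose inner face 13 mm, outer face 20 mm to -x of hook_seat, back inner face 14 mm to +x, underside of the bend 10 mm below hook_seat, arm 20 mm above it.
- gate (a joint): Angle of the red sprung gate, 24 mm long, 4 mm thick: 0 shut, up to 1.25 rad pushed down and in. Hinged 14 mm to +x of hook_seat, 22 mm up; free end 3 mm short of the nose; cannot swing outward. A bar close behind the nose slips past once the free end is some 12 to 18 mm down (0.5 to 0.85 rad). The push rises to some 7 to 10 N, more nearer the hinge.
- spare_box: Bystander: green fly box of the same size without a bail; 70 mm high.
- spool_green: Bystander: thread spool, green, 28 mm wide, 32 mm high.
- spool_red: Bystander: thread spool, red, 28 mm wide, 32 mm high.
- varnish: Bystander: small varnish jar, 36 mm wide, 65 mm high.
- mug: Bystander: blue mug, 80 mm wide, 90 mm high.
Things that resemble listed ones, but are neither listed nor needed, are in the scene too. What is meant by the fly_box is not purple or turquoise, and is the smaller of those in its own colour.

How it is judged:
By the outcome, as a careful person would: the job done as asked, in the order asked, and still so for the second after the job is handed in, with the robot touching nothing.
It also fails if it takes over 61 s, if anything falls off the work surface, if the arm or the gripper's body presses on something with over 40 N, if the wrist force passes 120 N, or if a joint passes its speed limit or range.

ROBOT

A 6-joint arm with a two-finger parallel gripper is mounted at the origin on the work surface. World frame = base frame: x ahead of the robot, y to its left, z up, the work surface at z = 0. Lengths are in m, angles in rad, forces in N, time in s.
With the tool pointing down it reaches from about 0.275 to 0.825 m from the base axis. Payload 4.9 kg.
Tool frame: the origin (TCP) lies on the centre line of the jaws, within the pads' length; the fingertips stand 25 mm ahead of it and the grasp point (between the pads) lies 6 mm ahead of it; z points along the fingers, y is the line along which they close (so a half turn about z gives the same grasp; the last joint's range is limited). The gripper opens to 85 mm and grips with 20 to 120 N. Pads are 22 mm wide; open, the fingers measure 114 mm over their backs; the gripper's body (76 mm by 85 mm) begins 54 mm behind the grasp point. The pads swing forward as they close: fully open they stand 13 mm farther back than shut.
Start: joints at [-1.317, 0.326, -0.193, 1.052, 0, 1.437], TCP at [0.208, -0.509, 0.256] pointing down, gripper open.
Joint ranges: [-2.65, 2.65], [-0.97, 1.79], [-1.3, 1.35], [-1.93, 2.1], [-1.47, 1.37], [-3.14, 3.14]. Speed limits (rad/s): [2.57, 2.57, 3.14, 3.14, 3.14, 3.14].

INTERFACE

Orientations are given as a unit quaternion [x, y, z, w].
In Python, from bench import ctrl, cams gives the robot as it stands. The module is installed in compiled form; this text tells all that it offers.
- The arm moves only by the shell command python3 -m inch 'ROWS' [OPENING] [FORCE]. ROWS is JSON, a list of rows, each a list of 4 numbers: the shift along the tool's x, y, z each as a share of 30 mm, from -1 to 1, then the turn about the tool's z as a share of 45 degrees, from -1 to 1. A call has 1 to 12 rows; each row shifts and turns the commanded pose from where the row before left it, along the tool's axes as they then stand; what a row does not reach is not made up. A row lasts 1/10 s, in which the tool goes at most 50 mm and 8.59 degrees, less where a joint would pass 70% of its speed; a pose out of reach is approached as far as the arm can. A call with a number of a shift or a turn outside -1 to 1 is refused whole. A call with a gripper value outside its range is refused whole. OPENING is the opening, from 0 (shut) to 1 (fully open), set as the call begins (- or left out, the last holds). The fingers move at their own pace and stop on an object; FORCE is the grip in N (left out, the last holds). Time passes only in rows, so rows that do not move let the fingers close. It gives the time, the measured TCP pose, the force, the opening and the grip force at its end, in the units of the state.
- ctrl.get_obs(): the state, without advancing time (a new reading comes with each control period).
- cams.grab_frame(name): name is "scene" or "top" or "wrist"; returns the picture (420x560x3 uint8, red, green, blue); there is no depth.
- cams.camera_info(name): a dict with "intrinsics" (3x3 intrinsics, pixels), "xyz" and "orientation" of the camera in the world. Camera axes: x right, y down, z forward; pixel columns grow to the right and rows downward; lengths in m; the calibration is good to about 2 mm. The wrist camera is an equidistant fisheye: a pixel r from the principal point sees the ray r / f radians off the axis. A picture is of the moment at which its call begins: read the wrist's pose just before it. camera_info takes no time and is no camera call; for the wrist camera it gives the pose at the moment of the call.
- ctrl.sign_off(): hands the job in; it is judged then, once.
The state is a dict: "clock": time; "joints": joint angles; "joint_velocities": joint speeds; "effort": joint torques, N m; "ee_pos": TCP position; "ee_rot": TCP orientation; "contact_force": force on the tool from outside, world axes, zero at the start; "ft_torque": the same for the moment, N m; "grip_width": finger opening in m; "grip_force": force on a finger pad.
Only numpy, scipy, OpenCV 4.12 (cv2) and the standard library are available. Lean on these libraries where they do the work, as an engineer would, in place of code of your own. Each camera call takes 0.05 s, during which the arm holds its last target. There are 200 camera calls.

## Working session

There is one attempt and no reset: what is moved stays moved. The work goes in short steps, Python scripts to look and compute and a shell command to move; the robot and the scene stay as the last step left them, time stands still between calls to the robot, and variables do not carry over. Pictures are saved under pics/ and viewed, at most 10 in all, crops included, and the job is handed in when it is done.

```bash
mkdir -p pics; cat > h.py <<'E'
import numpy as np,cv2
from bench import ctrl,cams
from scipy.spatial.transform import Rotation as R
def info(n):
    c=cams.camera_info(n); return np.array(c["intrinsics"]),np.array(c["xyz"]),np.array(c["orientation"])
def rot(o): return R.from_quat(o).as_matrix() if o.size==4 else o.reshape(3,3)
def ray(n,u,v,c=None):
    K,p,o=c or info(n); x=(u-K[0,2])/K[0,0]; y=(v-K[1,2])/K[1,1]
    if n=="wrist":
        t=np.hypot(x,y); s=np.sin(t)/t if t>1e-9 else 1; d=np.array([x*s,y*s,np.cos(t)])
    else: d=np.array([x,y,1.]);d/=np.linalg.norm(d)
    return p,rot(o)@d
def onz(n,u,v,z,c=None):
    p,d=ray(n,u,v,c); return p+d*(z-p[2])/d[2]
def tri(a,b):
    (p,d),(q,e)=a,b
    s=np.linalg.lstsq(np.c_[d,-e],q-p,rcond=None)[0]; A=p+s[0]*d;B=q+s[1]*e
    return (A+B)/2,np.linalg.norm(A-B)
def save(n,f):
    c=info(n); im=cams.grab_frame(n)[:,:,::-1].copy(); cv2.imwrite("pics/"+f+".png",im); return im,c
E
python3 - <<'E'
from h import *
a,c=save("scene","s0");b,d=save("top","t0")
for n in("scene","top","wrist"):print(n,[np.round(x,3).tolist() for x in info(n)])
print(ctrl.get_obs())
E
```

```text
scene [[[454.62, 0.0, 275.24], [0.0, 454.62, 212.298], [0.0, 0.0, 1.0]], [1.247, 0.483, 1.026], [0.441, 0.809, -0.344, -0.179]]
top [[[538.197, 0.0, 278.845], [0.0, 538.197, 205.906], [0.0, 0.0, 1.0]], [0.367, -0.012, 1.83], [-0.699, 0.714, -0.031, 0.036]]
wrist [[[325.192, 0.0, 281.012], [0.0, 325.192, 210.556], [0.0, 0.0, 1.0]], [0.282, -0.478, 0.374], [0.82, -0.55, -0.09, 0.132]]
{'clock': 0.1, 'joints': array([-1.31718566e+00,  3.26878192e-01, -1.93489322e-01,  1.05199026e+00,
        6.26668121e-06,  1.43660791e+00]), 'joint_velocities': array([-0.00164636, -0.00060869,  0.00380933,  0.00033123, -0.00055007,
       -0.00078589]), 'effort': array([ 2.22850729e-03, -4.44237149e+01,  2.63039947e+01,  7.84551550e-03,
       -1.27554108e-04,  3.48141995e-06]), 'ee_pos': array([ 0.20787975, -0.50868127,  0.25557345]), 'ee_rot': array([ 9.81260009e-01,  1.92686753e-01, -4.34625316e-05, -7.79520882e-04]), 'contact_force': array([-0.20460375, -0.06523471,  1.2322712 ]), 'ft_torque': array([ 0.00092565, -0.01994731, -0.0208444 ]), 'grip_force': 0.0, 'grip_width': 0.08515550033280847}
```

View pics/s0.png

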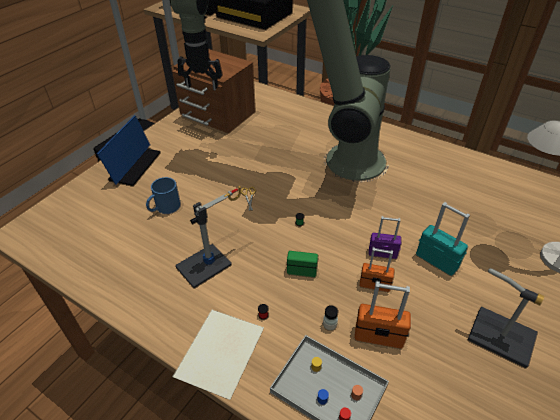

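View pics/t0.png

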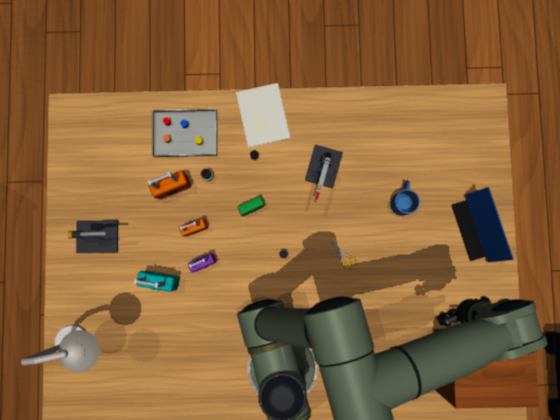

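Candidates for the fly_box in the scene view:
- small orange at (378,275)
- large orange at (383,325)
- purple at (385,243)
- turquoise at (442,250)

The smaller orange one is the fly_box, at about (193,227) in the top view. The hook with the red gate is at scene (238,192) and top (318,196). The stand at scene (505,330) is a decoy.

```bash
python3 - <<'E'
from h import *
s=cv2.imread("pics/s0.png");t=cv2.imread("pics/t0.png")
def cr(im,x,y,w,h):return cv2.resize(im[y:y+h,x:x+w],(400,300),interpolation=cv2.INTER_CUBIC)
m=np.vstack([np.hstack([cr(s,340,230,80,60),cr(t,160,200,64,48)]),np.hstack([cr(s,180,165,100,75),cr(t,288,150,72,54)])])
cv2.imwrite("pics/m0.png",m)
E
```

```text
(no output)
```

View pics/m0.png

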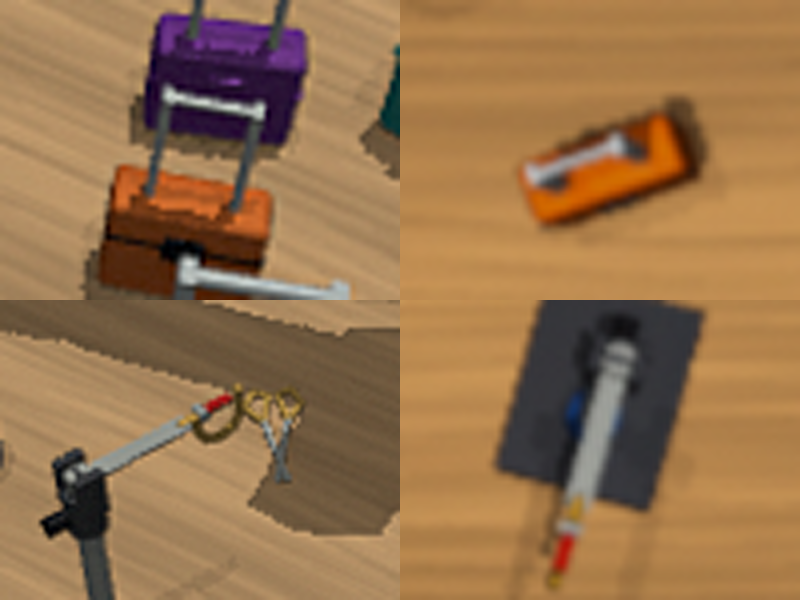

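The crop confirms the choice: a small orange box with a silver bail, and a brass hook whose red gate points toward -x. Next I triangulate the bar ends, the gate and the nose.

```bash
python3 - <<'E'
from h import *
S=lambda u,v:ray("scene",u,v); T=lambda u,v:ray("top",u,v)
r={}
for n,a,b in [("barA(-y)",(392.2-18.6,249),(194.9,222.9)),("barB",(392.4,252),(180.8,227.7)),("swapA",(373.6,249),(180.8,227.7)),("gate",(234,190.7),(317.5,195.5)),("nose",(240,187.5),(315.5,200.4))]:
    print(n,tri(S(*a),T(*b)))
t=cv2.imread("pics/t0.png")
hsv=cv2.cvtColor(t,cv2.COLOR_BGR2HSV)
m=cv2.inRange(hsv,(4,190,90),(14,255,255)); m[:205]=0;m[245:]=0;m[:,:170]=0;m[:,215:]=0
p=np.argwhere(m)[:,::-1].astype(np.float32); print(cv2.minAreaRect(p),len(p))
c=cv2.boxPoints(cv2.minAreaRect(p)); print([np.round(onz("top",*q,0.07)[:2],3).tolist() for q in c])
# arm line: from gate to clamp at z .22
for q in [(317.5,195.5),(315.5,200.4),(288+617/1-400+0 if 0 else 288+(620-400)/5.556,150+48/5.556)]: print(onz("top",*q,0.22))
# base plate
m=cv2.inRange(hsv,(0,0,20),(179,90,85)); m[:140]=0;m[195:]=0;m[:,:300]=0;m[:,350:]=0
q=np.argwhere(m)[:,::-1].astype(np.float32); rr=cv2.minAreaRect(q);print(rr)
print([np.round(onz("top",*q,0.012)[:2],3).tolist() for q in cv2.boxPoints(rr)])
E
```

```text
barA(-y) (array([0.47938231, 0.26477178, 0.14514329]), np.float64(0.0030058861784692586))
barB (array([0.46505825, 0.30907219, 0.14707699]), np.float64(0.0035512746123801038))
swapA (array([0.47412024, 0.28648164, 0.15337121]), np.float64(0.04270537471657867))
gate (array([ 0.54989719, -0.11852802,  0.21492941]), np.float64(0.00132024103757987))
nose (array([ 0.53423276, -0.11103718,  0.21829086]), np.float64(0.003354787395610676))
((192.1493377685547, 227.01812744140625), (11.70450496673584, 25.69609832763672), 70.34617614746094) 153
[[0.477, 0.331], [0.503, 0.251], [0.467, 0.239], [0.44, 0.318]]
[ 0.54970373 -0.11873717  0.22      ]
[ 0.5350111  -0.11232124  0.22      ]
[ 0.6613574  -0.15237742  0.22      ]
((323.4339294433594, 165.98110961914062), (28.29627227783203, 36.53790283203125), 15.945395469665527)
[[0.629, -0.091], [0.749, -0.128], [0.72, -0.221], [0.6, -0.183]]
```

```bash
python3 -m inch '[[0,0,0,-0.19],[0,0,0,-0.19],[0,0,0,-0.19],[0,0,0,-0.19],[0,0,0,-0.19],[0,0,0,-0.19],[0,0,0,-0.19],[0,0,0,-0.19],[0,0,0,-0.19],[0,0,0,-0.19],[0,0,0,-0.19],[0,0,0,-0.19]]' 1
python3 -m inch '[[0,0,0,-0.19],[0,0,0,-0.19],[0,0,0,-0.19],[0,0,0,-0.19],[0,0,0,-0.19],[0,0,0,-0.19],[0,0,0,-0.19],[0,0,0,-0.19],[0,0,0,-0.1],[0,0,-0.5,0]]'
python3 -m inch '[[-0.69,0.94,0,0],[-0.69,0.94,0,0],[-0.69,0.94,0,0],[-0.69,0.94,0,0],[-0.69,0.94,0,0],[-0.69,0.94,0,0],[-0.69,0.94,0,0],[-0.69,0.94,0,0],[-0.69,0.94,0,0],[-0.69,0.94,0,0],[-0.69,0.94,0,0],[-0.69,0.94,0,0]]'
python3 -m inch '[[-0.69,0.94,0,0],[-0.69,0.94,0,0],[-0.69,0.94,0,0],[-0.69,0.94,0,0],[-0.69,0.94,0,0],[-0.69,0.94,0,0],[-0.69,0.94,0,0],[-0.69,0.94,0,0],[-0.69,0.94,0,0],[-0.69,0.94,0,0],[-0.69,0.94,0,0],[0,0,0,0]]'
python3 - <<'E'
from h import *
o=ctrl.get_obs();im,c=save("wrist","w1");print(o["clock"],o["ee_pos"],R.from_quat(o["ee_rot"]).as_matrix().round(3)[:,0],c[1],rot(c[2]).round(3))
E
```

```text
clock: 1.3
ee_pos: [0.2079, -0.5088, 0.2558]
ee_rot: [0.46, 0.888, 0.0, -0.0]
contact_force: [-0.4, -0.4, -0.5]
grip_width: 0.0853
grip_force: 0.0
clock: 2.3
ee_pos: [0.2076, -0.5077, 0.2692]
ee_rot: [-0.155, 0.988, 0.002, -0.0]
contact_force: [-0.4, -0.6, -0.0]
grip_width: 0.0854
grip_force: 0.0
clock: 3.5
ee_pos: [0.3416, -0.1098, 0.2712]
ee_rot: [-0.154, 0.988, 0.0, -0.0]
contact_force: [0.9, -0.7, -0.1]
grip_width: 0.0856
grip_force: 0.0
clock: 4.7
ee_pos: [0.4649, 0.2567, 0.2706]
ee_rot: [-0.156, 0.988, 0.001, 0.0]
contact_force: [-0.5, -0.4, -0.4]
grip_width: 0.0853
grip_force: 0.0
4.7 [0.46490688 0.25670495 0.27059463] [-0.951 -0.308 -0.   ] [0.38715532 0.23148373 0.38889058] [[-0.308  0.903  0.299]
 [ 0.951  0.292  0.099]
 [ 0.002  0.315 -0.949]]
```

View pics/w1.png

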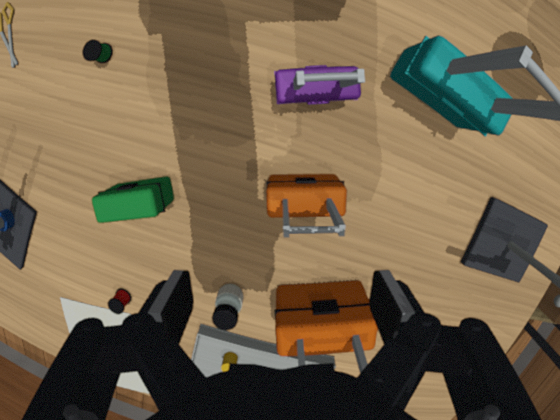

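The wrist view shows the small orange box at (306,195). Its bar runs from (283,231) to (345,230), so I triangulate it against the top and scene views.

```bash
python3 - <<'E'
from h import *
c=info("wrist")
W=lambda u,v:ray("wrist",u,v,c)
for w,t,s in [((284.5,231),(194.9,222.9),(373.6,249)),((343.5,230.5),(180.8,227.7),(392.4,252))]:
    print(tri(W(*w),ray("top",*t)),tri(W(*w),ray("scene",*s)),onz("wrist",*w,.144,c))
E
```

```text
(array([0.4802166 , 0.26373547, 0.14092776]), np.float64(0.0006526509433993396)) (array([0.47842526, 0.26442869, 0.14436704]), np.float64(0.003096762017582388)) [0.47900465 0.26299349 0.144     ]
(array([0.4657438 , 0.30968139, 0.1394324 ]), np.float64(0.0018379590674868595)) (array([0.4631659 , 0.30950131, 0.14539825]), np.float64(0.001866729646471885)) [0.46392204 0.30905682 0.144     ]
```

```bash
python3 -m inch '[[-0.26,0.44,0,0],[-0.26,0.44,0,0],[0,0,1,0],[0,0,1,0],[0,0,0.6,0],[0,0,0.6,0],[0,0,0.5,0],[0,0,0.5,0],[0,0,0,0],[0,0,0,0]]' 1
python3 - <<'E'
from h import *
o=ctrl.get_obs();print(o["ee_pos"],o["contact_force"])
E
```

```text
clock: 5.75
ee_pos: [0.471, 0.2836, 0.1455]
ee_rot: [-0.154, 0.988, 0.0, -0.0]
contact_force: [-0.4, -0.3, -0.4]
grip_width: 0.0856
grip_force: 0.0
[0.47102549 0.28357522 0.14550185] [-0.41527849 -0.30517589 -0.41352334]
```

```bash
python3 -m inch '[[-0.05,0.09,0.08,0],[0,0,0,0],[0,0,0,0]]' 1
python3 -m inch '[[0,0,0,0],[0,0,0,0],[0,0,0,0],[0,0,0,0],[0,0,0,0],[0,0,0,0],[0,0,0,0],[0,0,0,0]]' 0 60
python3 -m inch '[[0,0,-0.5,0],[0,0,-1,0],[0,0,-1,0],[0,0,-1,0],[0,0,-1,0],[0,0,-1,0],[0,0,0,0],[0,0,0,0]]'
python3 - <<'E'
from h import *
o=ctrl.get_obs();im,c=save("wrist","w2");print(o["clock"],o["ee_pos"],o["contact_force"],o["ft_torque"])
cv2.imwrite("pics/w2c.png",cv2.resize(im[180:420,140:430],None,fx=2,fy=2))
E
```

```text
clock: 6.05
ee_pos: [0.4719, 0.2868, 0.1435]
ee_rot: [-0.154, 0.988, 0.0, 0.0]
contact_force: [0.3, 0.1, -0.1]
grip_width: 0.0855
grip_force: 0.0
clock: 6.85
ee_pos: [0.472, 0.2868, 0.1433]
ee_rot: [-0.154, 0.988, 0.0, 0.001]
contact_force: [-0.7, 0.5, 5.6]
grip_width: 0.0485
grip_force: 62.8
clock: 7.65
ee_pos: [0.4713, 0.2862, 0.3073]
ee_rot: [-0.154, 0.988, -0.0, -0.0]
contact_force: [-0.3, -0.3, -1.5]
grip_width: 0.0488
grip_force: 62.6
7.65 [0.47130591 0.28622252 0.30728316] [-0.32171713 -0.29270546 -1.53775892] [-0.02494981  0.05825652  0.01088769]
```

View pics/w2c.png

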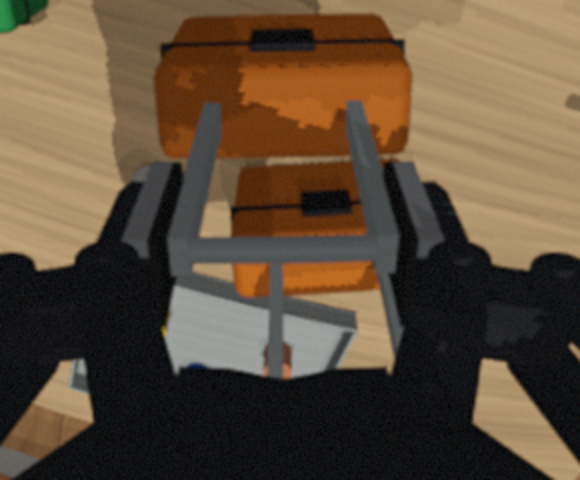

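```bash
python3 -m inch '[[0,-0.1,0,0.08],[0,-0.2,0,0.157],[0,-0.3,0,0.157],[0,-0.4,0,0.157],[0,-0.5,0,0.157],[0,-0.6,0,0.08]]'
python3 - <<'E'
from h import *
o=ctrl.get_obs();M=R.from_quat(o["ee_rot"]).as_matrix();print(o["ee_pos"],o["contact_force"],o["ft_torque"],np.degrees(np.arctan2(M[1,0],M[0,0])), M.T@(np.array([.42,-.076,.307])-o["ee_pos"])/.03)
E
```

```text
clock: 8.3
ee_pos: [0.4678, 0.2238, 0.3054]
ee_rot: [0.156, 0.988, -0.001, -0.002]
contact_force: [0.3, -0.2, -1.5]
grip_width: 0.0487
grip_force: 62.4
[0.4677698  0.22376136 0.30544702] [ 0.29100402 -0.1785269  -1.45878433] [-0.04223436 -0.02668963  0.00488472] 162.07609462524292 [-1.55986258 -9.99724884 -0.03164185]
```

```bash
python3 -m inch '[[-0.13,-0.8,0,0],[-0.15,-0.9,0,0],[-0.15,-1,0,0],[-0.16,-1,0,0],[-0.16,-1,0,0],[-0.16,-1,0,0],[-0.16,-1,0,0],[-0.15,-0.9,0,0],[-0.13,-0.8,0,0],[-0.1,-0.6,0,0],[-0.08,-0.4,0,0],[0,-0.2,0,0]]'
python3 -m inch '[[0,0,0,0],[0,0,0,0]]'
python3 - <<'E'
from h import *
o=ctrl.get_obs();im,c=save("wrist","w3");print(o["clock"],o["ee_pos"],o["contact_force"],o["ft_torque"]);print(c)
M=R.from_quat(o["ee_rot"]).as_matrix();print(np.degrees(np.arctan2(M[1,0],M[0,0])))
np.save("w3.npy",np.r_[c[1],c[2]])
E
```

```text
clock: 9.5
ee_pos: [0.424, -0.0644, 0.3067]
ee_rot: [0.155, 0.988, 0.0, -0.001]
contact_force: [0.3, 0.4, -2.0]
grip_width: 0.0485
grip_force: 62.5
clock: 9.7
ee_pos: [0.4246, -0.0632, 0.3075]
ee_rot: [0.154, 0.988, 0.0, -0.0]
contact_force: [-0.4, 1.0, -1.5]
grip_width: 0.0485
grip_force: 62.5
9.7 [ 0.42457333 -0.06319884  0.30752589] [-0.35806193  0.96698047 -1.46547686] [-0.00041627 -0.0342203  -0.02846833]
(array([[325.1922621 ,   0.        , 281.01234999],
       [  0.        , 325.1922621 , 210.55579996],
       [  0.        ,   0.        ,   1.        ]]), array([ 0.34684325, -0.03883704,  0.42594911]), array([0.79733266, 0.58231396, 0.09391732, 0.12786955]))
162.28693000365612
```

View pics/w3.png

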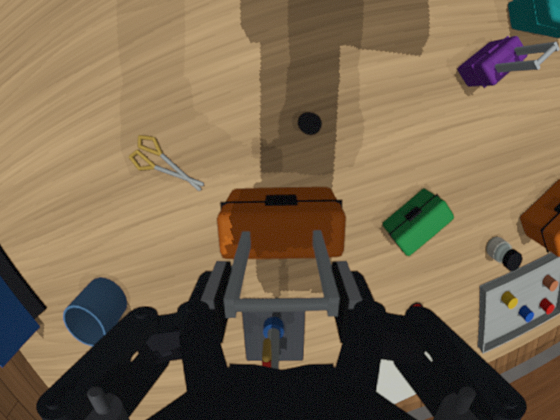

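```bash
python3 - <<'E'
from h import *
w=cv2.imread("pics/w3.png");s=cv2.imread("pics/s0.png");t=cv2.imread("pics/t0.png")
def cr(im,x,y):return cv2.resize(im[y:y+30,x:x+40],(400,300),interpolation=cv2.INTER_NEAREST)
tn,_=save("top","t3");sn,_=save("scene","s3")
cv2.imwrite("pics/m3.png",np.vstack([np.hstack([cr(w,247,340),cr(s,220,178)]),np.hstack([cr(t,300,180),cr(sn,220,178)])]))
E
```

```text
(no output)
```

View pics/m3.png

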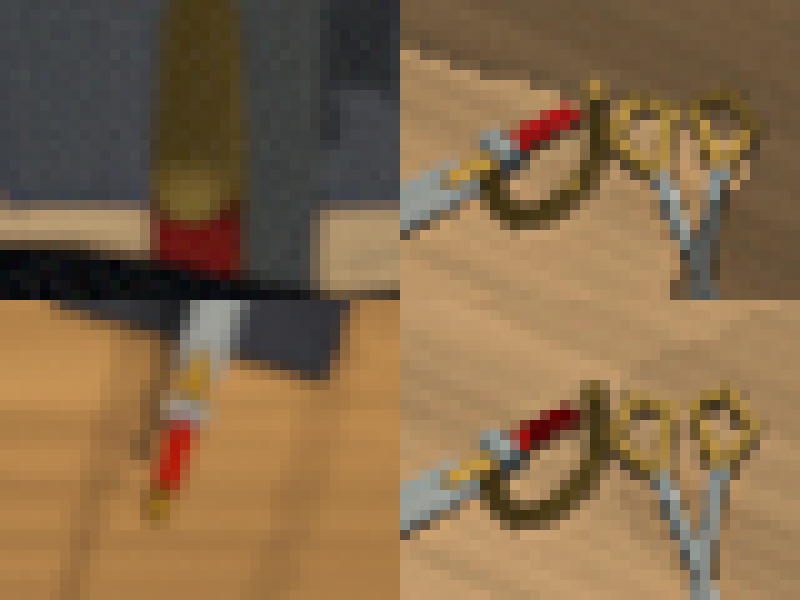

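```bash
python3 - <<'E'
from h import *
from itertools import combinations
d=np.load("w3.npy");c=(info("wrist")[0],d[:3],d[3:])
r={"w":ray("wrist",266.2,359,c),"s":ray("scene",239.1,186.7),"t":ray("top",315.2,199.7)}
for a,b in combinations(r,2): print(a,b,tri(r[a],r[b]))
A=np.zeros((3,3));B=np.zeros(3)
for p,d in r.values(): P=np.eye(3)-np.outer(d,d);A+=P;B+=P@p
print("all",np.linalg.solve(A,B))
# arm line direction from top: end collar (318.2,190) and clamp; and lateral line of nose
for q in [(315.2,199.7),(316.9,195.2),(318.5,190.5),(327.1,159.6)]: print(onz("top",*q,0.215))
# bar in wrist frame
for u in(226,337.5): print(onz("wrist",u,304,.3075,c))
E
```

```text
w s (array([ 0.5344218 , -0.11171552,  0.22092992]), np.float64(0.00023644617272372342))
w t (array([ 0.53711229, -0.1121772 ,  0.21829272]), np.float64(0.0012650572672812297))
s t (array([ 0.53646284, -0.11075033,  0.22285638]), np.float64(0.0013325665237158219))
all [ 0.53558736 -0.11152636  0.22105998]
[ 0.53767543 -0.11178453  0.215     ]
[ 0.55122194 -0.11728226  0.215     ]
[ 0.56540438 -0.12250342  0.215     ]
[ 0.65935047 -0.15121769  0.215     ]
[ 0.41811635 -0.08700773  0.3075    ]
[ 0.43316308 -0.04006756  0.3075    ]
```

```bash
python3 -m inch '[[0,-0.2,0.4,0],[0,-0.2,0.7,0],[0,0,0.7,0],[0,0,0.37,0],[-0.4,0,0,0],[-0.7,0,0,0],[-0.7,0,0,0],[-0.4,0,0,0],[0,0,0,0],[0,0,0,0]]'
python3 - <<'E'
from h import *
o=ctrl.get_obs();M=R.from_quat(o["ee_rot"]).as_matrix();u=np.array([.952,-.306,0]);v=np.array([.306,.952,0])
print(o["ee_pos"],o["ee_pos"]@u,o["ee_pos"]@v,o["contact_force"])
im,c=save("wrist","w4")
cv2.imwrite("pics/w4c.png",cv2.resize(im[250:400,180:380],(800,600)))
E
```

```text
clock: 10.85
ee_pos: [0.4837, -0.0951, 0.2428]
ee_rot: [0.154, 0.988, 0.0, -0.0]
contact_force: [-0.5, -0.0, -2.1]
grip_width: 0.0486
grip_force: 62.5
[ 0.48371278 -0.09507279  0.24280755] 0.48958683951643917 0.05750681413165293 [-0.46340264 -0.01632267 -2.11110508]
```

View pics/w4c.png

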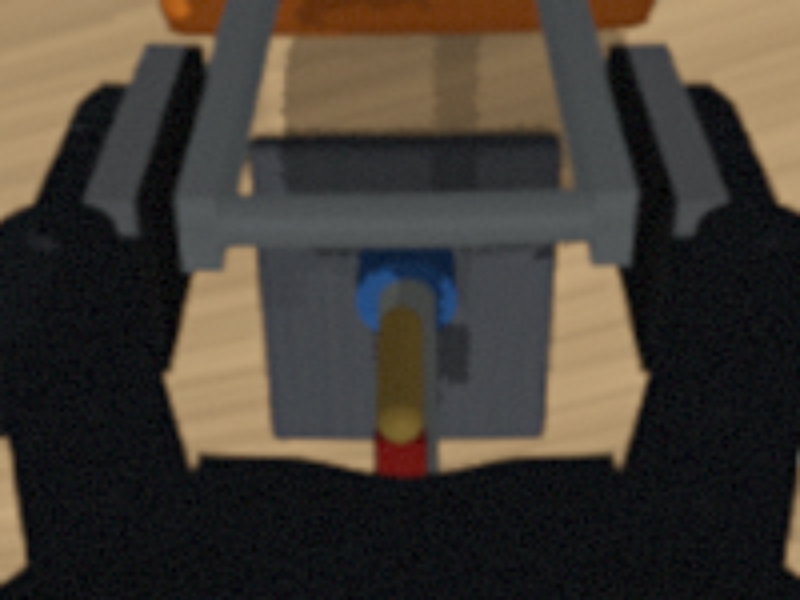

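The hook is centred in the bail window. The nose is at wrist pixel (280,355), below and ahead of the bar.

```bash
python3 - <<'E'
from h import *
u=np.array([.952,-.306,0]);v=np.array([.306,.952,0])
d=np.load("w3.npy");c3=(info("wrist")[0],d[:3],d[3:])
n,e=tri(ray("wrist",266.2,359,c3),ray("wrist",280.2,354.5));print(n,e)
for p in (n,onz("wrist",280.2,354.5,.220),onz("wrist",281.5,304.5,.2435)):print(p@u,p@v,p[2])
E
```

```text
[ 0.53173315 -0.11102242  0.22299011] 0.0013001737141684652
0.540182814499231 0.057017001311749575 0.22299011442488556
0.5421835579634497 0.0567981400471657 0.22
0.48949049207681405 0.05738262781341214 0.2435
```

```bash
python3 -m inch '[[-0.4,0,0,0],[-0.7,0,0,0],[-0.6,0,0,0],[-0.3,0,0,0],[-0.1,0,0,0],[0,0,0,0],[0,0,0,0]]'
python3 -m inch '[[0,0,0.1,0],[0,0,0.1,0],[0,0,0.05,0],[0,0,0,0],[0,0,0,0]]'
cat > st.py <<'E'
from h import *
o=ctrl.get_obs();u=np.array([.952,-.306,0]);v=np.array([.306,.952,0]);f=o["contact_force"]
print("t",round(o["clock"],2),"u v z mm",(np.array([o["ee_pos"]@u,o["ee_pos"]@v,o["ee_pos"][2]])*1000).round(1),"Fuvz",np.round([f@u,f@v,f[2]],1))
E
python3 st.py
```

```text
clock: 11.6
ee_pos: [0.5432, -0.1142, 0.2427]
ee_rot: [0.154, 0.988, 0.0, -0.0]
contact_force: [0.5, 0.0, -1.4]
grip_width: 0.0487
grip_force: 62.5
clock: 12.1
ee_pos: [0.5438, -0.1145, 0.2353]
ee_rot: [0.154, 0.988, -0.0, -0.0]
contact_force: [-0.5, 0.4, -2.0]
grip_width: 0.0485
grip_force: 62.5
t 12.1 u v z mm [552.8  57.5 235.3] Fuvz [-0.6  0.3 -2. ]
```

Now feel downward in small steps (baseline Fz is about -1.7).

```bash
for i in 1; do python3 -m inch '[[0,0,0.05,0],[0,0,0.05,0],[0,0,0.05,0],[0,0,0,0]]'; python3 -m inch '[[0,0,0.05,0],[0,0,0.05,0],[0,0,0,0]]'; python3 -m inch '[[0,0,0.05,0],[0,0,0.05,0],[0,0,0,0]]';python3 st.py; done | egrep 'pos|contact|Fuv'
```

```text
ee_pos: [0.5438, -0.1144, 0.2305]
contact_force: [-0.8, 0.1, -2.2]
ee_pos: [0.5438, -0.1144, 0.2275]
contact_force: [0.7, -0.2, -2.1]
ee_pos: [0.5438, -0.1145, 0.2245]
contact_force: [-0.4, 0.5, -2.2]
t 13.1 u v z mm [552.7  57.4 224.5] Fuvz [-0.5  0.3 -2.2]
```

```bash
python3 -m inch '[[0,0,0.05,0],[0,0,0,0]]' | egrep 'pos|contact'; python3 -m inch '[[0,0,0.05,0],[0,0,0,0]]'| egrep 'pos|contact';python3 -m inch '[[0,0,0.05,0],[0,0,0,0]]'| egrep 'pos|contact'; python3 st.py
```

```text
ee_pos: [0.5438, -0.1145, 0.2231]
contact_force: [0.0, -0.5, -1.6]
ee_pos: [0.5438, -0.1145, 0.2216]
contact_force: [-0.4, 0.1, -1.4]
ee_pos: [0.544, -0.1145, 0.2202]
contact_force: [0.7, 0.0, -2.0]
t 13.7 u v z mm [552.9  57.4 220.2] Fuvz [ 0.6  0.3 -2. ]
```

```bash
for k in 1; do python3 -m inch '[[0,0,0.05,0],[0,0,0,0]]' | egrep 'pos|contact'; python3 -m inch '[[0,0,0.05,0],[0,0,0,0]]'| egrep 'pos|contact';python3 -m inch '[[0,0,0.05,0],[0,0,0,0]]'| egrep 'pos|contact'; done; python3 st.py
```

```text
ee_pos: [0.544, -0.1145, 0.219]
contact_force: [-0.3, 0.3, 1.3]
ee_pos: [0.544, -0.1145, 0.2174]
contact_force: [-0.7, 0.1, 2.2]
ee_pos: [0.544, -0.1145, 0.2158]
contact_force: [-1.1, 0.2, 2.5]
t 14.3 u v z mm [552.9  57.5 215.8] Fuvz [-1.1 -0.1  2.5]
```

Contact with the gate came at z about 219.5 mm, so the hook sits about 7 mm low. Next I feel for the nose in the -u direction.

```bash
f(){ egrep 'clock'>/dev/null; python3 st.py; }; python3 -m inch '[[0.05,0,0,0],[0,0,0,0]]'|f; python3 -m inch '[[0.04,0,0,0],[0,0,0,0]]'|f; python3 -m inch '[[0.04,0,0,0],[0,0,0,0]]'|f
```

```text
t 14.5 u v z mm [551.9  57.4 216.1] Fuvz [0.3 0.  2. ]
t 14.7 u v z mm [550.4  57.4 215.9] Fuvz [1.8 0.  1.6]
t 14.9 u v z mm [548.7  57.4 215.7] Fuvz [ 1.1 -0.   2.3]
```

```bash
f(){ egrep 'clock'>/dev/null; python3 st.py; }; python3 -m inch '[[0.04,0,0,0],[0,0,0,0]]'|f; python3 -m inch '[[0.03,0,0,0],[0,0,0,0]]'|f
```

```text
t 15.1 u v z mm [548.3  57.4 215.9] Fuvz [ 3.6 -0.5  0.6]
t 15.3 u v z mm [548.1  57.4 216.2] Fuvz [4.6 0.4 0.1]
```

```bash
f(){ egrep 'clock'>/dev/null; python3 st.py; }; python3 -m inch '[[-0.08,0,0,0],[-0.07,0,0,0],[0,0,0,0]]'|f; python3 -m inch '[[0,0,0.05,0],[0,0,0.05,0],[0,0,0,0]]'|f;  python3 -m inch '[[0,0,0.05,0],[0,0,0,0]]'|f
```

```text
t 15.6 u v z mm [550.1  57.5 215.1] Fuvz [-1.8  0.2  1.9]
t 15.9 u v z mm [550.7  57.5 212.3] Fuvz [-3.5  0.1  1.7]
t 16.1 u v z mm [551.1  57.5 211.1] Fuvz [-3.2  0.5  2.4]
```

```bash
f(){ egrep 'clock'>/dev/null; python3 st.py; }; python3 -m inch '[[0,0,0.05,0],[0,0,0.05,0],[0,0,0,0]]'|f;  python3 -m inch '[[0,0,0.05,0],[0,0,0,0]]'|f;  python3 -m inch '[[0,0,0.05,0],[0,0,0,0]]'|f
```

```text
t 16.4 u v z mm [551.8  57.5 208.3] Fuvz [-3.4 -0.2  3.9]
t 16.6 u v z mm [552.   57.5 207. ] Fuvz [-1.3  1.1  5.2]
t 16.8 u v z mm [552.4  57.5 205.8] Fuvz [-0.3  0.6  4.8]
```

```bash
f(){ egrep 'clock'>/dev/null; python3 st.py; }; python3 -m inch '[[0.04,0,0.05,0],[0,0,0,0]]'|f;  python3 -m inch '[[0,0,0.05,0],[0,0,0,0]]'|f;  python3 -m inch '[[0,0,0.05,0],[0,0,0,0]]'|f
```

```text
t 17.0 u v z mm [551.   57.3 204.3] Fuvz [-0.3 -0.5  4.9]
t 17.2 u v z mm [550.7  57.3 202.6] Fuvz [-2.5 -0.9  5.4]
t 17.4 u v z mm [549.7  57.4 199.9] Fuvz [ 0.4 -0.6 -2.3]
```

The bar slipped past: Fz fell back to baseline at z of 200 mm. Now I set it down gently in the bend.

```bash
f(){ egrep 'clock'>/dev/null; python3 st.py; }; python3 -m inch '[[-0.1,0,0,0],[-0.1,0,0,0],[-0.1,0,0,0],[0,0,0,0]]'|f;  python3 -m inch '[[0,0,0.05,0],[0,0,0.05,0],[0,0,0,0]]'|f;  python3 -m inch '[[0,0,0.04,0],[0,0,0,0]]'|f; python3 -m inch '[[0,0,0.04,0],[0,0,0,0]]'|f
```

```text
t 17.8 u v z mm [559.8  57.4 200.7] Fuvz [ 0.5  0.2 -1.1]
t 18.1 u v z mm [558.8  57.5 197.4] Fuvz [ 0.3  0.  -1.9]
t 18.3 u v z mm [559.   57.5 196.5] Fuvz [ 0.7 -0.2 -1.2]
t 18.5 u v z mm [559.1  57.5 195.3] Fuvz [ 0.3  0.5 -2. ]
```

```bash
f(){ egrep 'clock'>/dev/null; python3 st.py; };  python3 -m inch '[[0,0,0.03,0],[0,0,0,0]]'|f; python3 -m inch '[[0,0,0.03,0],[0,0,0,0]]'|f;python3 -m inch '[[0,0,0.03,0],[0,0,0,0]]'|f
```

```text
t 18.7 u v z mm [559.1  57.5 194.4] Fuvz [-0.6 -0.3 -1.5]
t 18.9 u v z mm [559.1  57.5 193.5] Fuvz [-1.2 -1.  -2.1]
t 19.1 u v z mm [559.3  57.4 192.7] Fuvz [-1.2 -0.5 -1.2]
```

```bash
f(){ egrep 'clock'>/dev/null; python3 st.py; };  python3 -m inch '[[0,0,0.03,0],[0,0,0,0]]'|f; python3 -m inch '[[0,0,0.03,0],[0,0,0,0],[0,0,0,0]]'|f
```

```text
t 19.3 u v z mm [559.4  57.5 192. ] Fuvz [-0.2 -0.5  0.7]
t 19.6 u v z mm [559.5  57.4 191.2] Fuvz [ 0.  -0.4  2.7]
```

```bash
f(){ egrep 'clock'>/dev/null; python3 st.py; };  python3 -m inch '[[0,0,-0.02,0],[0,0,0,0],[0,0,0,0],[0,0,0,0]]'|f; python3 -m inch '[[0,0,0,0],[0,0,0,0],[0,0,0,0],[0,0,0,0]]' 0.68; python3 -m inch '[[0,0,0,0],[0,0,0,0],[0,0,0,0],[0,0,0,0],[0,0,0,0]]' 1; python3 st.py
python3 - <<'E'
from h import *
w,_=save("wrist","w5");s,_=save("scene","s5")
cv2.imwrite("pics/m5.png",np.hstack([cv2.resize(w[210:400,150:400],(400,304)),cv2.resize(s[160:270,180:280],(400,304)) if 0 else cv2.resize(s[160:236,190:290],(400,304))]))
E
```

```text
t 20.0 u v z mm [559.4  57.5 191.5] Fuvz [1.2 0.  1.2]
clock: 20.4
ee_pos: [0.5497, -0.1163, 0.1913]
ee_rot: [0.154, 0.988, 0.0, -0.0]
contact_force: [0.8, -0.1, -0.7]
grip_width: 0.058
grip_force: 0.0
clock: 20.9
ee_pos: [0.5499, -0.1164, 0.1915]
ee_rot: [0.154, 0.988, -0.0, 0.0]
contact_force: [-0.2, 0.9, -0.0]
grip_width: 0.0857
grip_force: 0.0
t 20.9 u v z mm [559.2  57.5 191.5] Fuvz [-0.4  0.8 -0. ]
```

View pics/m5.png

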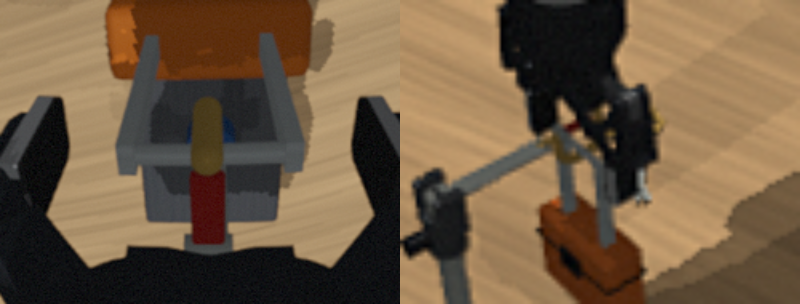

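The bar is behind the nose and under the shut red gate, the box hangs from the hook, and the fingers are clear. I retreat straight up, let it settle and check.

```bash
python3 -m inch '[[0,0,-0.2,0],[0,0,-0.4,0],[0,0,-0.6,0],[0,0,-0.8,0],[0,0,-0.8,0],[0,0,-0.8,0],[0,0,-0.6,0],[0,0,-0.3,0],[0,0,0,0],[0,0,0,0]]'
python3 -m inch '[[0.5,0,0,0],[1,0,0,0],[1,0,0,0],[1,0,0,0],[0.5,0,0,0],[0,0,0,0],[0,0,0,0],[0,0,0,0],[0,0,0,0],[0,0,0,0],[0,0,0,0],[0,0,0,0]]'
python3 -m inch '[[0,0,0,0],[0,0,0,0],[0,0,0,0],[0,0,0,0],[0,0,0,0],[0,0,0,0],[0,0,0,0],[0,0,0,0],[0,0,0,0],[0,0,0,0],[0,0,0,0],[0,0,0,0]]'>/dev/null
python3 - <<'E'
from h import *
a,_=save("scene","s6")
python=None
for i in range(6): b=cams.grab_frame("scene")[:,:,::-1]
print("diff",np.abs(a.astype(int)-b)[160:260,190:290].max(), ctrl.get_obs()["clock"])
t,_=save("top","t6")
cv2.imwrite("pics/m6.png",np.hstack([cv2.resize(a[80:380],(480,257)) if 0 else cv2.resize(a[150:270,170:290],(400,400)),cv2.resize(t[140:240,270:370],(400,400))]))
E
```

```text
clock: 22.0
ee_pos: [0.5497, -0.1163, 0.3261]
ee_rot: [0.154, 0.988, 0.0, -0.0]
contact_force: [-0.1, 0.4, 0.3]
grip_width: 0.0854
grip_force: 0.0
clock: 23.2
ee_pos: [0.4358, -0.0799, 0.3263]
ee_rot: [0.154, 0.988, 0.0, -0.0]
contact_force: [-0.5, -0.2, 0.7]
grip_width: 0.0858
grip_force: 0.0
diff 15 24.75
```

View pics/m6.png

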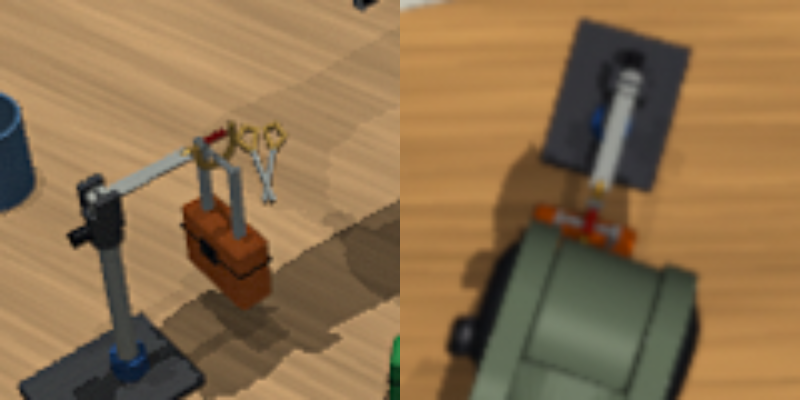

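The box hangs upright on the hook with the gate shut. I let it settle a little more, then hand in.

```bash
for i in 1 2; do python3 -m inch '[[0,0,0,0],[0,0,0,0],[0,0,0,0],[0,0,0,0],[0,0,0,0],[0,0,0,0],[0,0,0,0],[0,0,0,0],[0,0,0,0],[0,0,0,0],[0,0,0,0],[0,0,0,0]]'|head -1; done
python3 - <<'E'
from h import *
F=[cams.grab_frame("scene").astype(int)[150:270,170:290] for i in range(12)]
print([np.abs(f-F[0]).max() for f in F])
print(ctrl.sign_off())
E
```

```text
clock: 26.0
clock: 27.2
[np.int64(0), np.int64(13), np.int64(12), np.int64(12), np.int64(12), np.int64(12), np.int64(11), np.int64(12), np.int64(14), np.int64(12), np.int64(12), np.int64(13)]
the job is handed in; nothing more can be done
None
```

The orange fly box hangs upright and still from the brass hook with the red gate shut over its bail; the press peaked near 7 N, the robot is clear of everything, and I handed the job in at about 28 s.

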